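# Open the red-knob loading hatch of a fixture

## Robot

A 6-joint arm with a two-finger parallel gripper is mounted at the origin on a cart in front of the work surface, level with it; the furniture and walls round the work are solid. World frame = base frame: x ahead of the robot, y to its left, z up, the work surface at z = 0. Lengths are in mm, angles in rad, forces in N, time in s.
With the tool pointing down it reaches from about 300 to 775 mm from the base axis. Payload 14.6 kg.
Tool frame: the origin (TCP) lies midway between the tips of the shut fingers; the grasp point (between the pads) lies 19 mm behind it; z points along the fingers, y is the line along which they close (so a half turn about z gives the same grasp; the last joint's range is limited). The gripper opens to 94 mm and grips with 3 to 60 N. Pads are 16 mm wide; open, the fingers measure 119 mm over their backs; the gripper's body (75 mm by 177 mm) begins 78 mm behind the grasp point.
Start: joints at [1.036, 0.3, 1.521, -0, 1.321, -0.067], TCP at [248.004, 490.901, 205.446] pointing down, gripper open.
Joint ranges: [-3.03, 3.03], [-0.79, 2.21], [0.23, 2.52], [-1.04, 4.18], [0, 3.07], [-2.55, 2.55]. Speed limits (rad/s): [2.22, 2.22, 2.57, 3.14, 3.14, 3.14].

## Interface

Orientations are given as [roll, pitch, yaw] about the fixed x, y, z axes, in that order (R = Rz(yaw) Ry(pitch) Rx(roll)).
In Python, from cell import manip, camera gives the robot as it stands.
- The arm moves only by the tool move_arm, never from a script. Its arguments are lists of equal length, an entry for each row: "dp": the shift along the world's x, y, z in mm, a list of three; "rotation": the turn, a rotation vector about the world's x, y, z in rad, a list of three; "hand": the opening, from 0 (shut) to 1 (fully open). A call has 1 to 10 rows; each row shifts and turns the commanded pose from where the row before left it; what a row does not reach is not made up. A row lasts 1/8 s, in which the tool goes at most 62.5 mm and 10.7 degrees, less where a joint would pass 70% of its speed; a pose out of reach is approached as far as the arm can. A call with a gripper value outside its range is refused whole. The fingers move at their own pace and stop on an object; "newtons" is the grip in N (left out, the last holds). Time passes only in rows, so rows that do not move let the fingers close. It gives the time, the measured TCP pose, the force, the opening and the grip force at its end, in the units of the state.
- manip.read_state(): the state, without advancing time (a new reading comes with each control period).
- camera(name): name is "scene" or "top"; returns a dict with "image" (384x512x3 uint8, red, green, blue), "fx", "fy", "cx", "cy" (pixels), "k1" (the pictures are not rectified: a ray, as slopes to the right and down, at radius r is drawn at 1 + k1 r^2 times it, then the intrinsics apply), "R" (3x3) and "t" (3): a world point X has camera coordinates R X + t. Camera axes: x right, y down, z forward; pixel columns grow to the right and rows downward; lengths in mm; the calibration is good to about 2 mm. A picture is of the moment at which its call begins. There is no depth.
- manip.sign_off(): hands the job in; it is judged then, once.
The state is a dict: "clock": time; "joints": joint angles; "qd": joint speeds; "effort": joint torques, N m; "eef_pos": TCP position; "eef_rot": TCP orientation; "wrist_force": force on the tool from outside, world axes, zero at the start; "moment": the same for the moment, N m; "finger_gap": finger opening in mm; "finger_force": force on a finger pad.
Only numpy, scipy, OpenCV 4.12 (cv2) and the standard library are available. Lean on these libraries where they do the work, as an engineer would, in place of code of your own. Each camera call takes 0.05 s, during which the arm holds its last target. There are 200 camera calls.

## Task

Open the fixture hatch that has the red knob so its nest can be loaded: pull the red spring plunger knob straight up to free the cover, slide the cover all the way open, and let go so that the plunger drops back down and locks the cover open. Do not pull the blue knob on the other fixture.

Things in the scene. Friction and masses are not known exactly. Their poses are not given: they have to be found in the camera images.
- red_knob (a point): Centre of the red plunger knob: upright cylinder 24 mm across, 28 mm tall, centre 72 mm over a plywood board (top z 0.145 m). The point moves with it. Below it a 19 mm wide sleeve, then the cover (top 41 mm over the board, rails 46) of a grey fixture 250 x 110 mm. Frame x: level, the way the cover opens, from the clear window to the black rubber stop, roughly away from the robot; z up.
- red_cover (a joint): Slide of the red-knob cover in m: 0 closed (as it starts), 0.100 fully open against its stop. Locked (2 mm of play) while the plunger pin is in its hole; once freed it moves with about 2 N, more when moved fast.
- red_plunger (a joint): Lift of the red knob in m: 0 fully down, 0.014 at its upper stop. A spring pulls it down, about 5 N at rest and 8 N at the top. The cover is freed once the knob is lifted more than 9 mm. Let go midway, the pin rides on the deck at about 9 mm; it drops fully down by itself when the cover is 85 to 100 mm open.
- blue_plunger (a joint): Lift of the blue knob in m, 0 fully down: the same mechanism on an identical second fixture beside the first, with a blue knob. It is not to be pulled.

How it is judged (in metres and radians):
On the way, in this order (a step that is already met when the one before it is completed fails the run):
1. the red knob is pulled up while its cover is still closed (value of joint red_plunger above 0.008 m and value of joint red_cover below 0.01 m), for 0.05 s.
2. the red-knob cover is slid open (value of joint red_cover above 0.082 m), for 0.1 s.
At the end, for the whole second after the job is handed in: The red-knob cover is at least 82 mm open (of 100 mm) and at rest, and the red knob has sprung back to within 3 mm of fully down, so the cover is locked open (value of joint red_cover above 0.082 m and value of joint red_plunger below 0.003 m and velocity of joint red_cover between -0.01 and 0.01 m/s); the robot touches nothing.
It fails at once if the blue knob is pulled up by more than 5 mm (value of joint blue_plunger above 0.005 m).
It also fails if it takes over 29 s, if anything falls off the work surface, if the arm or the gripper's body presses on something with over 40 N, if the wrist force passes 120 N, or if a joint passes its speed limit or range.

## Working session

There is one attempt and no reset: what is moved stays moved. The work goes in short steps, Python scripts to look and compute and a tool call to move; the robot and the scene stay as the last step left them, time stands still between calls to the robot, and variables do not carry over. Pictures are saved under pics/ and viewed, at most 10 in all, crops included, and the job is handed in when it is done.

Besides the shell and the picture viewer there is one more tool, called after ">>>" in YAML: its name, and indented under it one key for each argument. move_arm: Moves the arm, as the interface text tells. Its arguments: {"type":"object","properties":{"dp":{"type":"array","items":{"type":"array","items":{"type":"number"}}},"rotation":{"type":"array","items":{"type":"array","items":{"type":"number"}}},"hand":{"type":"array","items":{"type":"number"}},"newtons":{"type":"number"}},"required":["dp","rotation","hand"]}

```bash
mkdir -p pics; cat > h.py <<'E'
import numpy as np, cv2
from cell import manip, camera
def ray(c,u,v):
    K=np.array([[c['fx'],0,c['cx']],[0,c['fy'],c['cy']],[0,0,1]],float)
    p=cv2.undistortPoints(np.array([[[u,v]]],float),K,np.array([c['k1'],0,0,0],float))[0,0]
    R=np.array(c['R']);t=np.array(c['t']); return -R.T@t, R.T@np.array([p[0],p[1],1])
def onz(c,u,v,z):
    o,d=ray(c,u,v); return o+d*(z-o[2])/d[2]
def blobs(c,col):
    h=cv2.cvtColor(c['image'],cv2.COLOR_RGB2HSV)
    m=(h[...,1]>120)&(h[...,2]>50)
    m&=((h[...,0]<8)|(h[...,0]>172)) if col=='red' else ((h[...,0]>100)&(h[...,0]<130))
    n,l,s,ce=cv2.connectedComponentsWithStats(m.astype(np.uint8))
    return [(s[i].tolist(),ce[i].round(1).tolist()) for i in range(1,n) if s[i,4]>15]
def cross(a,b):
    (o1,d1),(o2,d2)=a,b
    A=np.stack([d1,-d2],1); x=np.linalg.lstsq(A,o2-o1,rcond=None)[0]
    p,q=o1+d1*x[0],o2+d2*x[1]; return (p+q)/2,np.linalg.norm(p-q)
E
python3 - <<'E'
from h import *
ims=[]
for n in('scene','top'):
    c=camera(n); ims.append(c['image']); cv2.imwrite(f'pics/{n}0.png',cv2.resize(c['image'][...,::-1],(800,600)))
    for k in('red','blue'):
        for s,ce in blobs(c,k): print(n,k,s,ce,onz(c,*ce,217).round(1))
print(manip.read_state())
E
```

```text
scene red [181, 145, 12, 16, 152] [186.8, 152.5] [474.1 219.9 217. ]
scene red [417, 144, 16, 19, 187] [424.5, 155.0] [ 843.9 -124.8  217. ]
scene red [415, 200, 21, 15, 154] [424.4, 206.8] [ 691.5 -217.8  217. ]
scene red [466, 330, 17, 17, 77] [473.8, 337.1] [ 497.1 -414.2  217. ]
scene blue [239, 107, 67, 31, 905] [271.1, 122.3] [696.1 193.3 217. ]
scene blue [335, 148, 56, 39, 1008] [361.8, 167.5] [706.5 -63.4 217. ]
scene blue [309, 205, 13, 19, 210] [314.8, 214.0] [527.2 -95.9 217. ]
top red [316, 44, 13, 14, 145] [321.8, 50.4] [ 816.2 -154.   217. ]
top red [324, 78, 18, 6, 94] [332.4, 80.4] [ 743.3 -173.5  217. ]
top red [147, 198, 11, 11, 89] [151.7, 203.3] [475.8 221.6 217. ]
top blue [104, 50, 70, 59, 1884] [136.9, 81.1] [746.7 259.4 217. ]
top blue [238, 58, 46, 32, 698] [260.0, 73.2] [760.6 -12.1 217. ]
top blue [298, 170, 10, 11, 83] [302.6, 175.0] [529.7 -96.2 217. ]
{'clock': 0.1, 'joints': array([ 1.03638042e+00,  3.00428154e-01,  1.52152217e+00, -4.04382995e-05,
        1.32069946e+00, -6.66036507e-02]), 'qd': array([-6.06808417e-05, -9.41960349e-04, -3.53598612e-03, -1.45714263e-05,
        3.37674922e-03,  9.21413111e-04]), 'effort': array([ 3.13992619e-03, -5.32648194e+01, -3.53288341e+01,  7.09666614e-02,
        2.35524040e-02,  1.74877073e-05]), 'eef_pos': array([247.90634538, 490.69381184, 204.9348094 ]), 'eef_rot': array([-3.14053526e+00, -3.12737573e-05,  2.67379041e+00]), 'wrist_force': array([-0.07031277, -0.85972593,  0.48268131]), 'moment': array([0.02275535, 0.01212024, 0.07228439]), 'finger_force': 0.0, 'finger_gap': 94.04571535978712}
```

View pics/scene0.png

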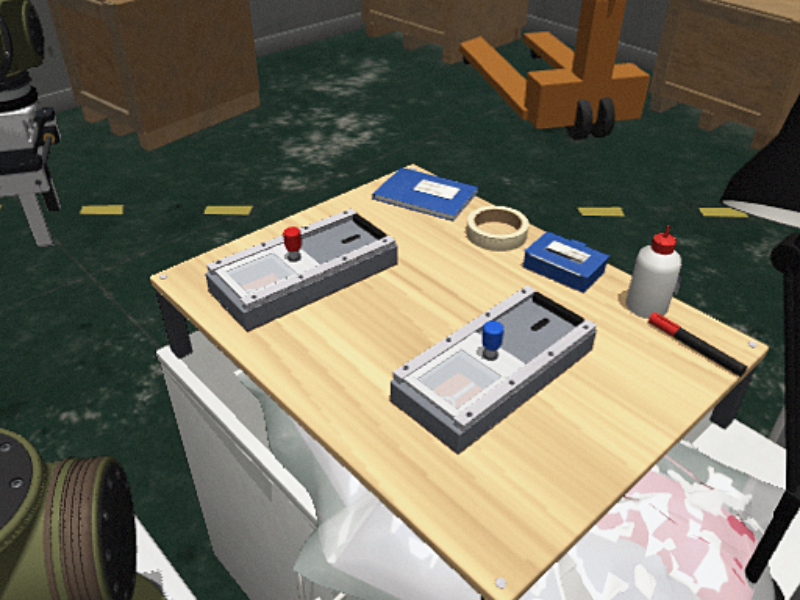

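View pics/top0.png

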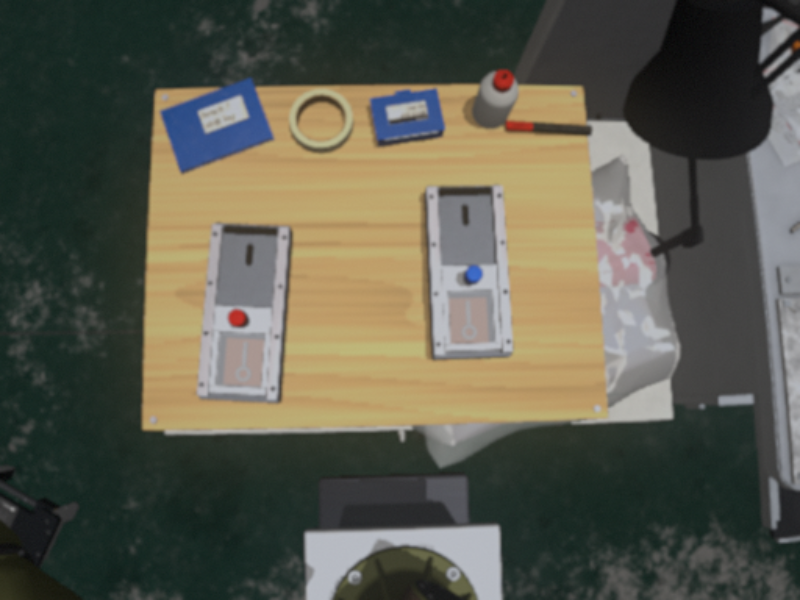

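The red knob is at (292,240) in the scene view and (237,318) in the top view. Its fixture's rails run from (199,397) to (212,225) and from (280,400) to (291,228) in the top view, with the black stop on the far side. The blue fixture sits well to the right.

```bash
python3 - <<'E'
from h import *
T=camera('top');S=camera('scene')
print(cross(ray(T,151.7,203.3),ray(S,186.8,152.5)))
im=T['image'];h=cv2.cvtColor(im,cv2.COLOR_RGB2HSV)
m=((h[...,1]<45)&(h[...,2]>120)).astype(np.uint8); m[:,:120]=0;m[:,195:]=0;m[:135]=0;m[262:]=0
m=cv2.morphologyEx(m,cv2.MORPH_CLOSE,np.ones((5,5)))
L=[];Rr=[]
for r in range(150,250,4):
    x=np.flatnonzero(m[r])
    if len(x)>2: L.append(onz(T,x[0],r+.0,191)[:2]);Rr.append(onz(T,x[-1]+1.,r,191)[:2])
for P in(L,Rr):
    P=np.array(P); f=cv2.fitLine(P.astype(np.float32),cv2.DIST_HUBER,0,.01,.01).ravel(); print(f, np.degrees(np.arctan(f[1]/f[0])),len(P))
for a,b in(((199,397),(212,225)),((280,400),(291,228))):
    p=onz(T,a[0]*.64,a[1]*.64,191);q=onz(T,b[0]*.64,b[1]*.64,191);print(p,q,np.degrees(np.arctan2(*(q-p)[1::-1])))
E
```

```text
(array([475.78319393, 222.08414364, 215.21422071]), np.float64(0.5527294215861842))
[ 9.9769914e-01 -6.7796804e-02  4.9098758e+02  2.7283829e+02] -3.8874524 25
[ 9.9742222e-01 -7.1755901e-02  4.6974026e+02  1.6431409e+02] -4.114846 25
[371.63539798 278.3445955  191.        ] [610.68383602 264.38235876 191.        ] -3.342709158071117
[365.78043072 168.19849807 191.        ] [603.97201997 152.89732365 191.        ] -3.675569586266825
```

>>> move_arm:
  dp:
    - [0, 0, 55]
    - [20, -20, 10]
    - [35, -42, 0]
    - [35, -42, 0]
    - [35, -42, 0]
    - [35, -42, 0]
    - [35, -42, 0]
    - [32, -39, 0]
    - [0, 0, 0]
    - [0, 0, 0]
  rotation:
    - [0, 0, 0.1]
    - [0, 0, 0.1]
    - [0, 0, 0.1]
    - [0, 0, 0.1]
    - [0, 0, 0]
    - [0, 0, 0]
    - [0, 0, 0]
    - [0, 0, 0]
    - [0, 0, 0]
    - [0, 0, 0]
  hand: [0.7, 0.7, 0.7, 0.7, 0.7, 0.7, 0.7, 0.7, 0.7, 0.7]
  newtons: 30

```text
clock: 1.45
eef_pos: [474.7, 222.2, 270.3]
eef_rot: [3.142, -0.0, 3.074]
wrist_force: [0.2, 0.8, 0.6]
finger_gap: 65.7
finger_force: 0.0
```

```bash
python3 - <<'E'
from h import *
s=manip.read_state();print(s['clock'],s['eef_pos'],s['eef_rot'],s['finger_gap'],s['joints'])
o=[]
for n in('scene','top'):
    c=camera(n); print(n,[b for b in blobs(c,'red') if b[1][0]<250])
    o.append(c['image'][90:240,100:300])
cv2.imwrite('pics/a1.png',cv2.resize(np.hstack(o)[...,::-1],(800,300)))
E
```

```text
1.45 [474.70062399 222.22077623 270.3114264 ] [ 3.14153197e+00 -3.96329295e-04  3.07363388e+00] 65.74908330970324 [ 3.67826086e-01  1.99262323e-01  1.49582108e+00  2.24032491e-04
  1.44684293e+00 -1.13503919e+00]
scene [([181, 145, 12, 16, 152], [186.8, 152.7])]
top []
```

View pics/a1.png

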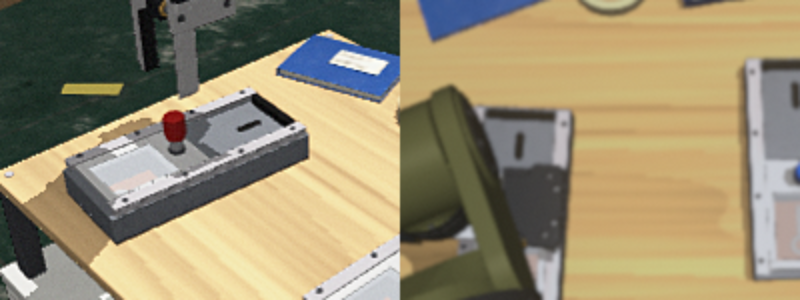

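The open fingers hang straddling the red knob at about (175,120) in the scene crop; the arm hides it in the top view. I'll descend and close.

>>> move_arm:
  dp:
    - [0.5, 0, -25]
    - [0, 0, -25]
    - [0, 0, -15]
    - [0, 0, -6]
    - [0, 0, 0]
    - [0, 0, 0]
    - [0, 0, 0]
    - [0, 0, 0]
    - [0, 0, 0]
    - [0, 0, 0]
  rotation:
    - [0, 0, 0]
    - [0, 0, 0]
    - [0, 0, 0]
    - [0, 0, 0]
    - [0, 0, 0]
    - [0, 0, 0]
    - [0, 0, 0]
    - [0, 0, 0]
    - [0, 0, 0]
    - [0, 0, 0]
  hand: [0.7, 0.7, 0.7, 0.7, 0.7, 0.1, 0.1, 0.1, 0.1, 0.1]

```text
clock: 2.8
eef_pos: [475.5, 221.0, 199.5]
eef_rot: [-3.14, -0.0, 3.074]
wrist_force: [-1.0, -7.0, 2.8]
finger_gap: 23.4
finger_force: 30.0
```

>>> move_arm:
  dp:
    - [0, -1.5, 0]
    - [0, 0, 4]
    - [0, 0, 4]
    - [0, 0, 4]
    - [0, 0, 0.5]
    - [0, 0, 0]
    - [0, 0, 0]
  rotation:
    - [0, 0, 0]
    - [0, 0, 0]
    - [0, 0, 0]
    - [0, 0, 0]
    - [0, 0, 0]
    - [0, 0, 0]
    - [0, 0, 0]
  hand: [0.1, 0.1, 0.1, 0.1, 0.1, 0.1, 0.1]

```text
clock: 3.68
eef_pos: [475.4, 220.5, 211.8]
eef_rot: [3.141, -0.0, 3.074]
wrist_force: [1.4, 5.2, -7.6]
finger_gap: 23.2
finger_force: 30.0
```

```bash
python3 - <<'E'
from h import *
c=camera('scene'); print([b for b in blobs(c,'red') if b[1][0]<250])
s=manip.read_state();print(s['eef_pos'],s['wrist_force'],s['finger_gap'])
cv2.imwrite('pics/a2.png',cv2.resize(c['image'][90:240,100:300][...,::-1],(800,600)))
E
```

```text
[([180, 141, 7, 15, 65], [183.2, 147.6])]
[475.42493395 220.52640256 211.79576363] [ 0.35435876  5.62686153 -7.84031651] 23.29620340678367
```

View pics/a2.png

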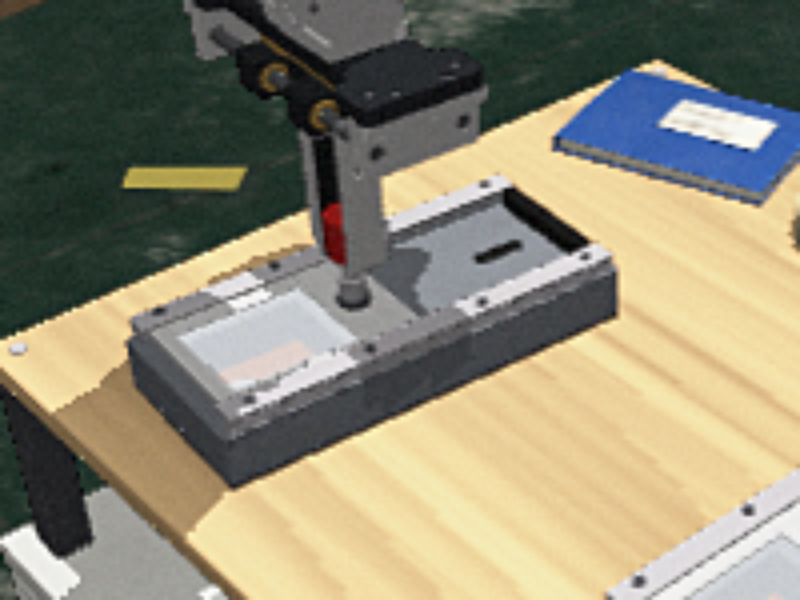

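The knob is up in the grip: the red patch at (335,232) has risen and a gap shows over the sleeve at (352,292). The 7.8 N pull matches the spring near its top. Next I'll slide along -3.9°.

>>> move_arm:
  dp:
    - [0, 0.7, 0]
    - [4, -0.3, 0]
    - [6, -0.4, 0]
    - [6, -0.4, 0]
    - [6, -0.4, 0]
    - [6, -0.4, 0]
    - [6, -0.4, 0]
    - [6, -0.4, 0]
    - [0, 0, 0]
  rotation:
    - [0, 0, 0]
    - [0, 0, 0]
    - [0, 0, 0]
    - [0, 0, 0]
    - [0, 0, 0]
    - [0, 0, 0]
    - [0, 0, 0]
    - [0, 0, 0]
    - [0, 0, 0]
  hand: [0.1, 0.1, 0.1, 0.1, 0.1, 0.1, 0.1, 0.1, 0.1]

```text
clock: 4.85
eef_pos: [516.1, 218.1, 211.8]
eef_rot: [-3.141, 0.001, 3.073]
wrist_force: [0.1, -5.2, -8.0]
finger_gap: 23.2
finger_force: 30.0
```

>>> move_arm:
  dp:
    - [6, -0.8, 0]
    - [6, -0.5, 0]
    - [6, -0.5, 0]
    - [6, -0.4, 0]
    - [6, -0.4, 0]
    - [6, -0.4, 0]
    - [6, -0.4, 0]
    - [6, -0.4, 0]
    - [6, -0.4, 0]
    - [0, 0, 0]
  rotation:
    - [0, 0, 0]
    - [0, 0, 0]
    - [0, 0, 0]
    - [0, 0, 0]
    - [0, 0, 0]
    - [0, 0, 0]
    - [0, 0, 0]
    - [0, 0, 0]
    - [0, 0, 0]
    - [0, 0, 0]
  hand: [0.1, 0.1, 0.1, 0.1, 0.1, 0.1, 0.1, 0.1, 0.1, 0.1]

```text
clock: 6.1
eef_pos: [570.1, 214.1, 211.9]
eef_rot: [3.141, 0.001, 3.074]
wrist_force: [0.9, -1.7, -8.5]
finger_gap: 23.5
finger_force: 30.0
```

About 95 mm open, inside the locking window. I'll lower the knob, open the fingers and retreat upward.

>>> move_arm:
  dp:
    - [0, 0, -4]
    - [0, 0, -4]
    - [0, 0, -3]
    - [0, 0, 0]
    - [0, 0, 0]
    - [0, 0, 0]
    - [0, 0, 0]
    - [0, 0, 20]
    - [0, 0, 30]
    - [0, 0, 30]
  rotation:
    - [0, 0, 0]
    - [0, 0, 0]
    - [0, 0, 0]
    - [0, 0, 0]
    - [0, 0, 0]
    - [0, 0, 0]
    - [0, 0, 0]
    - [0, 0, 0]
    - [0, 0, 0]
    - [0, 0, 0]
  hand: [0.1, 0.1, 0.1, 0.1, 0.7, 0.7, 0.7, 0.7, 0.7, 0.7]

```text
clock: 7.35
eef_pos: [569.4, 214.3, 282.1]
eef_rot: [3.141, 0.0, 3.074]
wrist_force: [-0.2, -0.1, -0.5]
finger_gap: 65.6
finger_force: 0.0
```

>>> move_arm:
  dp:
    - [-30, 30, 20]
    - [-40, 40, 0]
    - [-40, 40, 0]
    - [-40, 40, 0]
    - [-30, 30, 0]
    - [0, 0, 0]
    - [0, 0, 0]
  rotation:
    - [0, 0, 0]
    - [0, 0, 0]
    - [0, 0, 0]
    - [0, 0, 0]
    - [0, 0, 0]
    - [0, 0, 0]
    - [0, 0, 0]
  hand: [0.7, 0.7, 0.7, 0.7, 0.7, 0.7, 0.7]

```text
clock: 8.22
eef_pos: [389.8, 393.9, 301.1]
eef_rot: [3.141, 0.0, 3.074]
wrist_force: [-0.2, -0.3, -0.5]
finger_gap: 65.7
finger_force: 0.0
```

```bash
python3 - <<'E'
from h import *
B=[]
for n in('scene','top'):
    c=camera(n); b=[b for b in blobs(c,'red') if b[1][0]<250]; print(n,b); B+=[ray(c,*x[1]) for x in b[:1]]
    if n=='scene': cv2.imwrite('pics/a3.png',cv2.resize(c['image'][90:240,100:300][...,::-1],(800,600)))
if len(B)==2: print(cross(*B))
E
```

```text
scene [([218, 131, 11, 15, 137], [223.3, 138.0])]
top [([150, 153, 11, 12, 95], [155.3, 158.8])]
(array([570.48811949, 215.68342953, 215.30860988]), np.float64(0.7688454628136843))
```

View pics/a3.png

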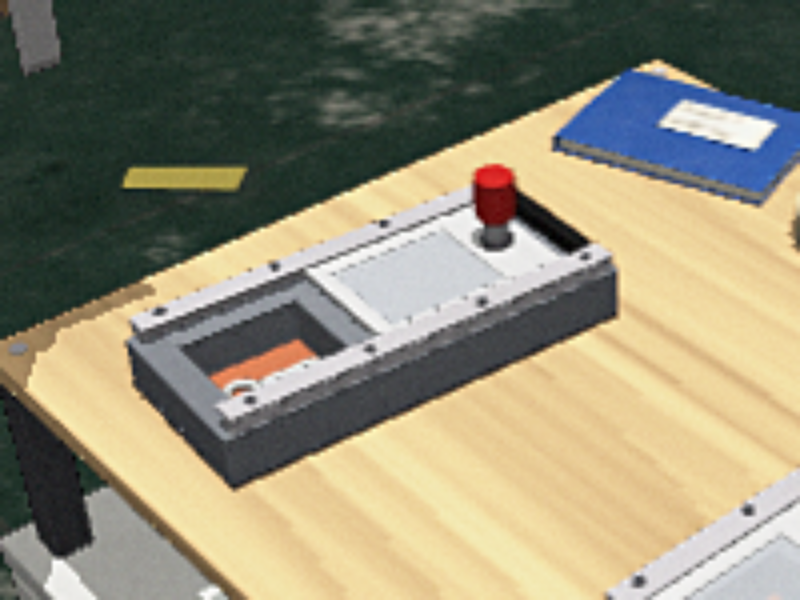

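The cover is open with the nest at (270,360) exposed. The knob at (495,195) is back down: its measured height is 215.3 mm, against 215.2 before, and it has moved 95 mm.

```bash
python3 -c "
from cell import manip
print(manip.sign_off())"
```

```text
the job is handed in; nothing more can be done
None
```

The red-knob hatch is open by about 95 mm with its plunger dropped back down, the blue knob was never touched, and the job is handed in; the sign-off returned no verdict.

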